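Tug-test the medicine box's catch

ROBOT

A 6-joint arm with a two-finger parallel gripper is mounted at the origin on the work surface. World frame = base frame: x ahead of the robot, y to its left, z up, the work surface at z = 0. Lengths are in m, angles in rad, forces in N, time in s.
With the tool pointing down it reaches from about 0.25 to 0.85 m from the base axis. Payload 12.5 kg.
Tool frame: the origin (TCP) lies between the finger pads; the fingertips stand 22 mm ahead of it and the grasp point (between the pads) lies 3 mm ahead of it (manip.tcp_to_tips is the distance from the TCP to the fingertips, in m); z points along the fingers, y is the direction in which the jaws open and shut (so a half turn about z gives the same grasp; the last joint's range is limited). The gripper opens to 93 mm and grips with 3 to 60 N. Pads are 15 mm wide; open, the fingers measure 128 mm over their backs; the gripper's body (75 mm by 188 mm) begins 65 mm behind the grasp point.
Start: joints at [1.235, 0.351, 1.652, -0, 1.139, -0.085], TCP at [0.136, 0.533, 0.201] pointing down, gripper open.
Joint ranges: [-2.75, 2.75], [-0.79, 2.1], [0.01, 2.65], [-1.57, 4.71], [0.07, 3.14], [-2.87, 2.87]. Speed limits (rad/s): [2.22, 2.22, 2.79, 3.14, 3.14, 3.14].

INTERFACE

Orientations are given as a unit quaternion [x, y, z, w].
In Python, from workcell import sense, vision, manip gives the robot as it stands. The module is installed in compiled form; this text tells all that it offers.
- The arm moves only by the tool play_rows, never from a script. Its arguments are lists of equal length, an entry for each row: "translation": the shift along the tool's x, y, z each as a share of 750 mm, from -1 to 1, a list of three; "rot": the turn, a rotation vector about the tool's x, y, z each as a share of pi/2 rad, from -1 to 1, a list of three. In form: {"translation": [[dx, dy, dz], ...], "rot": [[ax, ay, az], ...]}. A call has 1 to 10 rows; each row shifts and turns the commanded pose from where the row before left it, along the tool's axes as they then stand; what a row does not reach is not made up. A row lasts 1/8 s, in which the tool goes at most 62.5 mm and 10.7 degrees, less where a joint would pass 70% of its speed; a pose out of reach is approached as far as the arm can. A call with a number of a shift or a turn outside -1 to 1 is refused whole. A call with a gripper value outside its range is refused whole. "jaw" is the closure, from -1 (fully open) to 1 (shut), set as the call begins (left out, the last holds). The fingers move at their own pace and stop on an object; "newtons" is the grip in N (left out, the last holds). Time passes only in rows, so rows that do not move let the fingers close. It gives the time, the measured TCP pose, the force and the opening at its end, in the units of the state.
- sense(): the state, without advancing time (a new reading comes with each control period).
- vision.capture(name): name is "scene" or "side" or "wrist"; returns a dict with "img" (400x640x3 uint8, red, green, blue), "fx", "fy", "cx", "cy" (pixels), "R" (3x3) and "t" (3): a world point X has camera coordinates R X + t. Camera axes: x right, y down, z forward; pixel columns grow to the right and rows downward; lengths in m; the calibration is good to about 2 mm. A picture is of the moment at which its call begins. There is no depth.
- manip.hand_in(): hands the job in, once; it reports no verdict.
The state is a dict: "clock": time; "joints": joint angles; "qd": joint speeds; "tau": joint torques, N m; "tcp_pos": TCP position; "tool_rot": TCP orientation; "contact_force": force on the tool from outside, world axes, zero at the start; "wrist_torque": the same for the moment, N m; "grip_width": opening from 0.0 (shut) to 1.0 (fully open).
Only numpy, scipy, OpenCV 4.12 (cv2) and the standard library are available. Lean on these libraries where they do the work, as an engineer would, in place of code of your own. Each camera call takes 0.05 s, during which the arm holds its last target. There are 200 camera calls.

TASK

Make sure that the catch of the larger medicine box, the one with the bar handle, has really taken: draw its sprung handle firmly up, well over half of its travel, and hold it so for a moment while the lid stays down. If the lid gives and comes up, press it shut until the catch snaps, then tug again to prove it. Finish with the lid shut and caught and the handle let go, and leave the smaller box where it stands.

Things in the scene. Friction and masses are not known exactly. Their poses are not given: they have to be found in the camera images.
- med_handle (a point): Middle of the round bar handle (12 mm thick, 90 mm long between end legs) on the lid of the larger white box (190 deep, 240 wide, 120 high, bolted down). x: level, to the lid's hinge at the back; y: along the bar; z: up. Lid shut: bar 166 mm over desk, 38 over lid top; hinge line 155 mm behind and 46 below the bar. Lid's front edge 35 mm before it. Pinch the bar from above to pull or push.
- med_lid (a joint): Larger box's lid angle, rad: 0 shut, grows as its front rises (to 1.2). Starts caught or not. Caught by the sprung catch on the front: rests at 0, a tug lifts it only by its play, to about 0.01. Not caught: rests at about 0.048 (bar 7 mm higher), lifts freely at about 3 N on the handle, falls back. Pressing handle or lid front down to 0 with 5-8 N snaps it in; it then holds any ordinary pull.
- med_pull (a joint): How far the bar handle is drawn up out of the lid against its spring, m: 0 in, 0.010 fully out (hard stop). Starts to draw at about 4.5 N, takes 8 N at 0.005 and 11.5 N at 0.010, springs back in when let go. If the lid is not caught, the lid rises instead. Pushing the handle down presses the lid.
- pill_box: Bystander, to be left alone: the smaller white steel box, loose, 140 x 100 mm and 64 mm high, with a round knob (24 mm thick, its top 90 mm above the desk) in the middle of its top. Origin at the centre of its underside, z up.

How it is judged:
By the outcome, as a careful person would: the job done as asked, in the order asked, and still so for the second after the job is handed in, with the robot touching nothing.
It also fails if it takes over 38 s, if anything falls off the work surface, if the arm or the gripper's body presses on something with over 40 N, if the wrist force passes 120 N, or if a joint passes its speed limit or range.

## Working session

There is one attempt and no reset: what is moved stays moved. The work goes in short steps, Python scripts to look and compute and a tool call to move; the robot and the scene stay as the last step left them, time stands still between calls to the robot, and variables do not carry over. Pictures are saved under pics/ and viewed, about 8 in all and at most 12, crops included, and the job is handed in when it is done.

Besides the shell and the picture viewer there is one more tool, called after "Call:" in YAML: its name, and indented under it one key for each argument. play_rows: Moves the arm, as the interface text tells. Shift numbers are shares of 750 mm and turn numbers shares of pi/2 rad, none past 1 either way. Its arguments: {"type":"object","properties":{"translation":{"type":"array"},"rot":{"type":"array"},"jaw":{"type":"number"},"newtons":{"type":"number"}},"required":["translation","rot"]}

```bash
mkdir -p pics; cat > h.py <<'E'
import numpy as np,cv2
from workcell import sense,vision,manip
def cap(n,f):
    d=vision.capture(n); cv2.imwrite(f,cv2.cvtColor(d['img'],cv2.COLOR_RGB2BGR))
    np.savez(f[:-3]+'npz',**{k:np.array(v) for k,v in d.items()}); return d
def ray(d,u,v,z):
    R=np.array(d['R']);t=np.array(d['t']);c=-R.T@t
    r=R.T@np.array([(u-d['cx'])/d['fx'],(v-d['cy'])/d['fy'],1]);return c+r*(z-c[2])/r[2]
def proj(d,X):
    p=np.array(d['R'])@np.array(X)+np.array(d['t']);return [float(d['fx']*p[0]/p[2]+d['cx']),float(d['fy']*p[1]/p[2]+d['cy'])]
E
python3 - <<'E'
from h import *
for n in ['scene','side','wrist']:
    d=cap(n,f'pics/{n}0.png');print(n,-np.array(d['R']).T@np.array(d['t']))
s=sense();print(s)
E
```

```text
scene [0.77763882 0.30101907 0.64821485]
side [ 0.54211897 -0.66669506  0.53050994]
wrist [0.06074899 0.55248432 0.38367056]
{'clock': 0.15, 'joints': array([ 1.23540039e+00,  3.51078745e-01,  1.65226695e+00, -3.20159583e-05,
        1.13914127e+00, -8.45750968e-02]), 'qd': array([-9.32805282e-04, -2.14351278e-03, -9.48357389e-05,  4.89243461e-04,
        3.36804761e-04,  1.39893514e-03]), 'tau': array([ 8.16440261e-04, -4.97459543e+01, -2.85345715e+01,  6.98432419e-02,
        2.45994417e-02, -8.58845794e-06]), 'tcp_pos': array([0.13638448, 0.53252396, 0.20084744]), 'tool_rot': array([ 1.25075276e-01,  9.92147154e-01, -4.40362556e-04, -7.89901554e-05]), 'contact_force': array([-0.02964461,  0.89433383, -0.34497573]), 'wrist_torque': array([ 0.00097521,  0.0252293 , -0.00634901]), 'grip_width': 0.9967519089476709}
```

View pics/scene0.png

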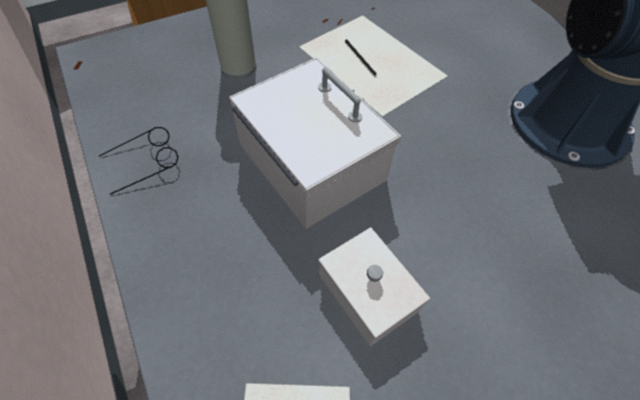

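View pics/side0.png

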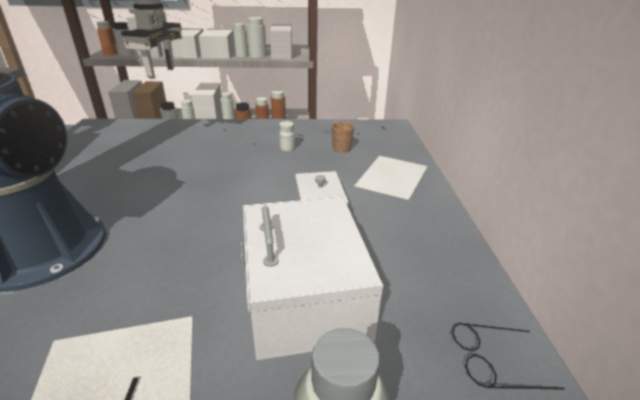

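The scene view shows the large box with its bar running from about (324,70) to (359,99). The small box's knob is at (375,272) and the robot is at right. The side view shows the bar from about (266,207) to (271,262). I'll enlarge both.

```bash
python3 - <<'E'
from h import *
a=cv2.imread('pics/scene0.png')[55:135,300:400];b=cv2.imread('pics/side0.png')[195:275,230:330]
cv2.imwrite('pics/crop1.png',np.hstack([cv2.resize(x,(400,320),interpolation=cv2.INTER_CUBIC) for x in(a,b)]))
E
```

```text
(no output)
```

View pics/crop1.png

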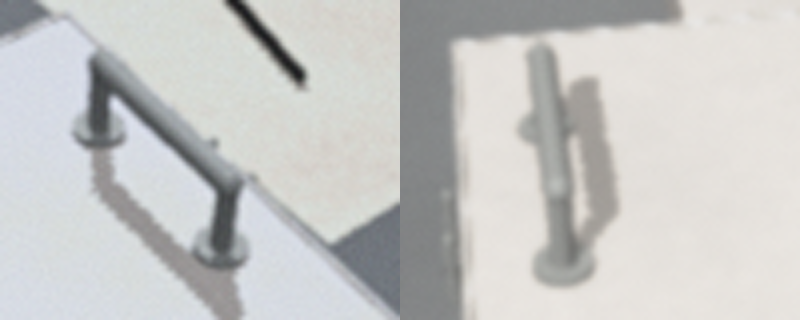

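```bash
python3 - <<'E'
from h import *
S=dict(np.load('pics/scene0.npz'));D=dict(np.load('pics/side0.npz'))
P=lambda d:np.array([[d['fx'],0,d['cx']],[0,d['fy'],d['cy']],[0,0,1]])@np.c_[d['R'],d['t']]
a=np.array([[324.5,70],[358,100.75]],float).T;b=np.array([[268.75,242.5],[265,208]],float).T
X=cv2.triangulatePoints(P(S),P(D),a,b);X=(X[:3]/X[3]).T;print(X, X.mean(0), np.linalg.norm(X[1]-X[0]))
for z in(.166,.173):
  for d,p in((S,a),(D,b)):print(z,[ray(d,*q,z).round(4) for q in p.T])
E
```

```text
[[ 0.49325381 -0.20492822  0.1655406 ]
 [ 0.48030688 -0.1124012   0.16633831]] [ 0.48678035 -0.15866471  0.16593945] 0.09343184120309884
0.166 [array([ 0.4936, -0.2044,  0.166 ]), array([ 0.4791, -0.1128,  0.166 ])]
0.166 [array([ 0.4933, -0.2055,  0.166 ]), array([ 0.4812, -0.1126,  0.166 ])]
0.173 [array([ 0.4977, -0.1971,  0.173 ]), array([ 0.4835, -0.1068,  0.173 ])]
0.173 [array([ 0.4942, -0.2143,  0.173 ]), array([ 0.4823, -0.1233,  0.173 ])]
```

The bar's midpoint comes out near (0.487, -0.159, 0.166), running at about 98°. Next I move above it.

Call:
play_rows:
  translation:
    - [-0.04,-0.045,-0.02]
    - [-0.043,-0.049,-0.02]
    - [-0.043,-0.049,-0.02]
    - [-0.043,-0.049,-0.01]
    - [-0.043,-0.049,0]
    - [-0.043,-0.049,0]
    - [-0.043,-0.049,0]
    - [-0.043,-0.049,0]
    - [-0.043,-0.049,0]
    - [-0.043,-0.049,0]
  rot:
    - [0,0,0.04]
    - [0,0,0]
    - [0,0,0]
    - [0,0,0]
    - [0,0,0]
    - [0,0,0]
    - [0,0,0]
    - [0,0,0]
    - [0,0,0]
    - [0,0,0]
  jaw: -1

```text
clock: 1.4
tcp_pos: [0.3315, 0.0869, 0.2538]
tool_rot: [0.156, 0.988, 0.0, 0.0]
contact_force: [0.8, 0.2, 0.7]
grip_width: 0.999
```

Call:
play_rows:
  translation:
    - [-0.05,-0.041,0]
    - [-0.05,-0.041,0]
    - [-0.05,-0.041,0]
    - [-0.05,-0.041,0]
    - [-0.05,-0.041,0]
    - [-0.049,-0.042,0]
    - [0,0,0]
    - [0,0,0]
    - [0,0,0]
    - [0,0,0]
  rot:
    - [0,0,0]
    - [0,0,0]
    - [0,0,0]
    - [0,0,0]
    - [0,0,0]
    - [0,0,0]
    - [0,0,0.1]
    - [0,0,0.1]
    - [0,0,0.1]
    - [0,0,0.1]

```text
clock: 2.65
tcp_pos: [0.4872, -0.1569, 0.2535]
tool_rot: [0.456, 0.89, 0.0, -0.0]
contact_force: [1.0, 0.2, -0.1]
grip_width: 1.002
```

Call:
play_rows:
  translation:
    - [0,0,0]
    - [0,0,0]
    - [0,0,0]
    - [0,0,0.02]
    - [0,0,0]
  rot:
    - [0,0,0.1]
    - [0,0,0.1]
    - [0,0,0.109]
    - [0,0,0]
    - [0,0,0]

```text
clock: 3.28
tcp_pos: [0.4866, -0.1566, 0.2371]
tool_rot: [0.653, 0.757, -0.0, -0.001]
contact_force: [0.2, -0.1, -0.4]
grip_width: 0.998
```

```bash
python3 - <<'E'
from h import *
d=cap('wrist','pics/wrist1.png');s=sense();print(s['tcp_pos'],s['tool_rot'],s['contact_force'],s['joints'])
print([proj(d,p) for p in([.4933,-.205,.166],[.480,-.1126,.166],[.4868,-.1587,.166])])
E
```

```text
[ 0.48693622 -0.15673721  0.23785162] [ 6.53440836e-01  7.56977082e-01 -2.69427357e-04 -8.36559420e-04] [-0.15591064 -0.31151199 -0.15931839] [-4.02437106e-01  2.44030500e-01  1.70311250e+00 -3.57276372e-06
  1.19620741e+00 -5.48989333e-01]
[[320.5286612431071, 255.33579382976086], [320.849881117845, 161.20304851116603], [320.8533844172541, 210.50370275196886]]
```

View pics/wrist1.png

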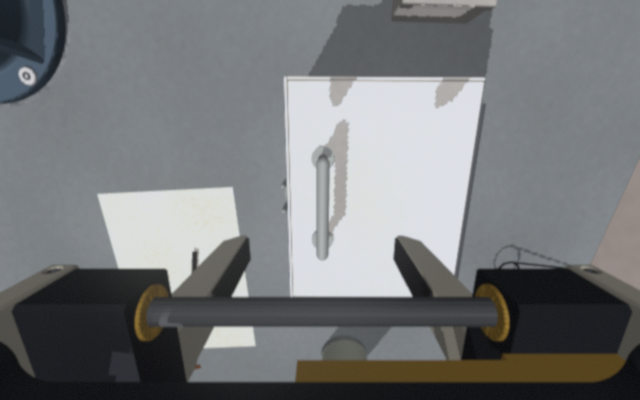

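The bar sits centred and vertical in the wrist view (u≈322, v 153–258), about 1 mm further along +y than projected. I'll descend and pinch it.

Call:
play_rows:
  translation:
    - [0,0.0016,0.015]
    - [0,0,0.02]
    - [0,0,0.02]
    - [0,0,0.02]
    - [0,0,0.01]
    - [0,0,0.006]
    - [0,0,0]
  rot:
    - [0,0,0]
    - [0,0,0]
    - [0,0,0]
    - [0,0,0]
    - [0,0,0]
    - [0,0,0]
    - [0,0,0]

```text
clock: 4.2
tcp_pos: [0.4886, -0.1568, 0.1704]
tool_rot: [0.655, 0.756, -0.0, -0.0]
contact_force: [0.7, 0.8, 0.4]
grip_width: 0.995
```

Call:
play_rows:
  translation:
    - [0,0,0]
    - [0,0,0]
    - [0,0,0]
    - [0,0,0]
    - [0,0,0]
    - [0,0,0]
    - [0,0,0]
    - [0,0,0]
  rot:
    - [0,0,0]
    - [0,0,0]
    - [0,0,0]
    - [0,0,0]
    - [0,0,0]
    - [0,0,0]
    - [0,0,0]
    - [0,0,0]
  jaw: 1
  newtons: 40

```text
clock: 5.2
tcp_pos: [0.4885, -0.1567, 0.1705]
tool_rot: [0.655, 0.756, 0.0, -0.0]
contact_force: [0.0, 0.8, -0.1]
grip_width: 0.186
```

```bash
python3 - <<'E'
from h import *
d=cap('side','pics/side1.png');s=sense();print(s['tcp_pos'],s['contact_force'],s['wrist_torque'],s['grip_width']*93)
E
```

```text
[ 0.48855743 -0.15673136  0.17047811] [-0.269843   -0.04652293 -0.25479089] [-0.08266441  0.02659585 -0.00895275] 13.45647797506847
```

Call:
play_rows:
  translation:
    - [0,0,0]
    - [0,0,0]
    - [0,0,0]
  rot:
    - [0,0,0]
    - [0,0,0]
    - [0,0,0]

```text
clock: 5.62
tcp_pos: [0.4885, -0.1568, 0.1705]
tool_rot: [0.655, 0.756, -0.0, 0.0]
contact_force: [-0.6, -0.4, -0.2]
grip_width: 0.006
```

Call:
play_rows:
  translation:
    - [0,0,-0.0013]
    - [0,0,-0.0013]
    - [0,0,-0.0013]
    - [0,0,0]
    - [0,0,0]
  rot:
    - [0,0,0]
    - [0,0,0]
    - [0,0,0]
    - [0,0,0]
    - [0,0,0]

```text
clock: 6.25
tcp_pos: [0.4885, -0.1568, 0.1734]
tool_rot: [0.655, 0.756, -0.0, 0.0]
contact_force: [0.6, -0.1, 0.2]
grip_width: 0.003
```

The jaws shut fully, so they missed the bar. I'll look at the saved side view and a fresh wrist view.

```bash
python3 - <<'E'
from h import *
d=cap('side','pics/side2.png');w=cap('wrist','pics/wrist2.png')
a=d['img'][110:290,180:360];b=w['img'][90:390,170:470]
cv2.imwrite('pics/crop2.png',np.hstack([cv2.resize(x,(400,400),interpolation=cv2.INTER_CUBIC) for x in(a,b)])[:,:,::-1])
s=sense();print(s['tcp_pos']);print(proj(d,s['tcp_pos']),proj(d,[.4868,-.1587,.166]),proj(w,s['tcp_pos']-np.array([0,0,.022])))
E
```

```text
[ 0.48851441 -0.15672008  0.17338493]
[267.4270241209275, 219.46380560170678] [266.50966589190125, 224.0395045511063] [320.6067471611718, 226.98469995512102]
```

View pics/crop2.png

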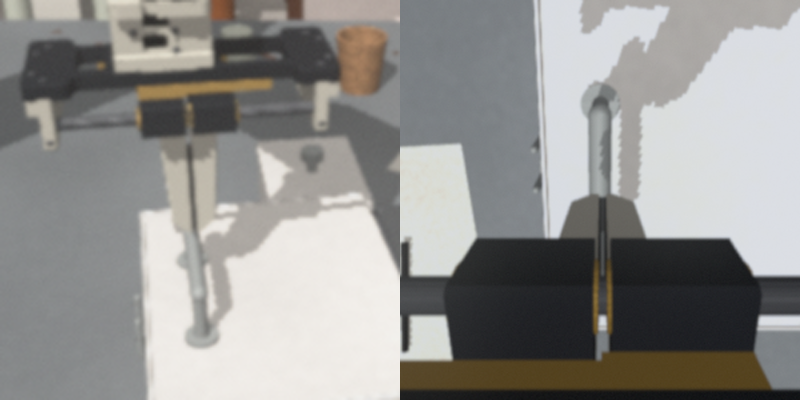

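In the side crop the shut fingertips end at about (193,230), that is full-frame (267,213). That is about 20 px higher than expected, so they sit above the bar. I'll check the numbers.

```bash
python3 - <<'E'
from h import *
S=dict(np.load('pics/scene0.npz'));d=dict(np.load('pics/side2.npz'));w=dict(np.load('pics/wrist2.npz'))
print(manip.tcp_to_tips, sense()['tcp_pos'])
for z in(.14,.15,.16,.17,.18,.19):print(z,proj(d,[.4885,-.1567,z]),proj(w,[.4885,-.1567,z]),ray(d,267,213.5,z),ray(w,322,236,z))
for p in([.4933,-.205,.166],[.480,-.1126,.166],[.482,-.1126,.173]):print(proj(w,p),proj(d,p))
c=cap('scene','pics/scene2.png')
cv2.imwrite('pics/crop3.png',cv2.resize(c['img'][0:170,230:430],(800,680))[:600,:,::-1])
print(proj(c,[.4885,-.1567,.151]))
E
```

```text
0.022 [ 0.48851441 -0.15672008  0.17338493]
0.14 [268.5737610130885, 236.37651356689253] [320.63372405794235, 221.93174857201421] [ 0.4815489 -0.0907833  0.14     ] [ 0.49137972 -0.16880274  0.14      ]
0.15 [268.2346236534444, 231.4089358242934] [320.5973556272044, 226.32019731751734] [ 0.48309995 -0.10553098  0.15      ] [ 0.49075695 -0.16462799  0.15      ]
0.16 [267.8896822857738, 226.35634279136954] [320.55767290660697, 231.10856959233237] [ 0.484651   -0.12027867  0.16      ] [ 0.49013418 -0.16045324  0.16      ]
0.17 [267.5387866291413, 221.21653320008437] [320.5142012154942, 236.3541434171487] [ 0.48620205 -0.13502635  0.17      ] [ 0.4895114  -0.15627849  0.17      ]
0.18 [267.1817811692214, 215.98722912534137] [320.4663706821547, 242.12568317763723] [ 0.4877531  -0.14977404  0.18      ] [ 0.48888863 -0.15210373  0.18      ]
0.19 [266.8185049284876, 210.66607261879176] [320.41349112272746, 248.50647089717563] [ 0.48930415 -0.16452173  0.19      ] [ 0.48826585 -0.14792898  0.19      ]
[317.8287967253718, 292.2110831226111] [268.7881962637432, 242.29601682760207]
[317.37111114948937, 173.1745689281611] [264.3092282681377, 207.9935194581307]
[320.2263544507823, 175.48368667269153] [265.2669126459474, 204.46878581677294]
[339.64857397253405, 92.72166410575001]
```

View pics/crop3.png

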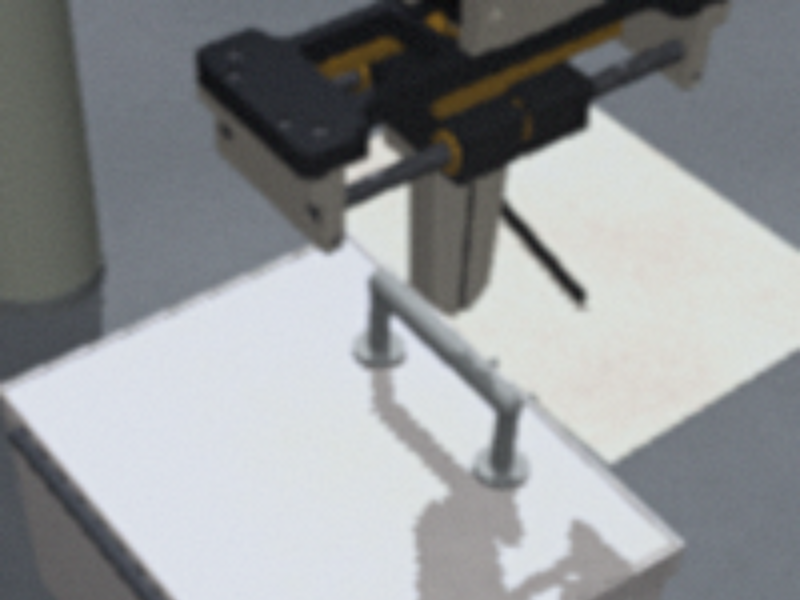

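```bash
python3 - <<'E'
from h import *
c=dict(np.load('pics/scene2.npz'));w1=dict(np.load('pics/wrist1.npz'));w2=dict(np.load('pics/wrist2.npz'));d=dict(np.load('pics/side2.npz'))
for z in(.15,.17,.18,.185,.19,.2):print(z,'scene',ray(c,344,77.5,z).round(4),'side',ray(d,267,213.5,z).round(4),'wrist',ray(w2,322,236,z).round(4))
x=np.array([-.146,.989,0]);y=np.array([.989,.146,0]);T=np.array([.4869,-.1567,.2379])
for a in(.022,.01,0,-.014):print('open tips',a,[np.round(proj(w1,T+.0075*x+s*.0465*y-[0,0,a]),0) for s in(-1,1)])
E
```

```text
0.15 scene [ 0.4622 -0.1881  0.15  ] side [ 0.4831 -0.1055  0.15  ] wrist [ 0.4908 -0.1646  0.15  ]
0.17 scene [ 0.4749 -0.1685  0.17  ] side [ 0.4862 -0.135   0.17  ] wrist [ 0.4895 -0.1563  0.17  ]
0.18 scene [ 0.4812 -0.1587  0.18  ] side [ 0.4878 -0.1498  0.18  ] wrist [ 0.4889 -0.1521  0.18  ]
0.185 scene [ 0.4843 -0.1538  0.185 ] side [ 0.4885 -0.1571  0.185 ] wrist [ 0.4886 -0.15    0.185 ]
0.19 scene [ 0.4875 -0.1489  0.19  ] side [ 0.4893 -0.1645  0.19  ] wrist [ 0.4883 -0.1479  0.19  ]
0.2 scene [ 0.4938 -0.139   0.2   ] side [ 0.4909 -0.1793  0.2   ] wrist [ 0.4876 -0.1438  0.2   ]
open tips 0.022 [array([261., 218.]), array([382., 219.])]
open tips 0.01 [array([257., 224.]), array([385., 224.])]
open tips 0 [array([254., 229.]), array([388., 229.])]
open tips -0.014 [array([249., 237.]), array([393., 237.])]
```

All three views agree that the real fingertips are about 14 mm behind the reported TCP (z ≈ 0.187 with TCP at 0.1734). The nominal figure is 22 mm ahead. So the grasp needs TCP z ≈ 0.133. I'll open and descend in steps, watching the force.

Call:
play_rows:
  translation:
    - [0,0,0]
    - [0,0,0]
    - [0,0,0]
    - [0,0,0]
    - [0,0,0]
    - [0,0,0]
    - [0,0,0]
  rot:
    - [0,0,0]
    - [0,0,0]
    - [0,0,0]
    - [0,0,0]
    - [0,0,0]
    - [0,0,0]
    - [0,0,0]
  jaw: -0.2

```text
clock: 7.28
tcp_pos: [0.4885, -0.1567, 0.1734]
tool_rot: [0.655, 0.756, 0.0, 0.0]
contact_force: [-0.4, 0.5, -0.4]
grip_width: 0.6
```

Call:
play_rows:
  translation:
    - [0,0,0.008]
    - [0,0,0.009]
    - [0,0,0.01]
    - [0,0,0]
  rot:
    - [0,0,0]
    - [0,0,0]
    - [0,0,0]
    - [0,0,0]

```text
clock: 7.78
tcp_pos: [0.4882, -0.1566, 0.1524]
tool_rot: [0.655, 0.756, -0.0, -0.001]
contact_force: [0.0, 0.9, 0.1]
grip_width: 0.605
```

Call:
play_rows:
  translation:
    - [0,0,0.009]
    - [0,0,0.009]
    - [0,0,0.007]
    - [0,0,0]
  rot:
    - [0,0,0]
    - [0,0,0]
    - [0,0,0]
    - [0,0,0]

```text
clock: 8.28
tcp_pos: [0.4883, -0.1566, 0.134]
tool_rot: [0.655, 0.756, -0.0, -0.0]
contact_force: [0.5, -0.1, -0.9]
grip_width: 0.6
```

Call:
play_rows:
  translation:
    - [0,0,0]
    - [0,0,0]
    - [0,0,0]
    - [0,0,0]
    - [0,0,0]
    - [0,0,0]
    - [0,0,0]
  rot:
    - [0,0,0]
    - [0,0,0]
    - [0,0,0]
    - [0,0,0]
    - [0,0,0]
    - [0,0,0]
    - [0,0,0]
  jaw: 1
  newtons: 40

```text
clock: 9.15
tcp_pos: [0.4871, -0.1569, 0.1343]
tool_rot: [0.654, 0.756, -0.001, -0.001]
contact_force: [-8.0, -2.7, 4.9]
grip_width: 0.115
```

Call:
play_rows:
  translation:
    - [0,-0.002,0]
    - [0,0,0]
    - [0,0,0]
  rot:
    - [0,0,0]
    - [0,0,0]
    - [0,0,0]

```text
clock: 9.52
tcp_pos: [0.4871, -0.1569, 0.1344]
tool_rot: [0.655, 0.756, 0.0, 0.0]
contact_force: [0.9, 0.6, -0.6]
grip_width: 0.115
```

Call:
play_rows:
  translation:
    - [0,0,-0.002]
    - [0,0,-0.002]
    - [0,0,0]
    - [0,0,0]
  rot:
    - [0,0,0]
    - [0,0,0]
    - [0,0,0]
    - [0,0,0]

```text
clock: 10.02
tcp_pos: [0.4875, -0.1569, 0.1374]
tool_rot: [0.655, 0.756, 0.0, 0.0]
contact_force: [6.2, 0.8, -5.5]
grip_width: 0.117
```

Call:
play_rows:
  translation:
    - [0,0,-0.002]
    - [0,0,-0.002]
    - [0,0,0]
    - [0,0,0]
  rot:
    - [0,0,0]
    - [0,0,0]
    - [0,0,0]
    - [0,0,0]

```text
clock: 10.52
tcp_pos: [0.4876, -0.1569, 0.1403]
tool_rot: [0.655, 0.756, 0.0, 0.0]
contact_force: [5.9, 1.5, -7.9]
grip_width: 0.12
```

```bash
python3 - <<'E'
from h import *
d=cap('side','pics/side3.png');c=cap('scene','pics/scene3.png')
s=sense();print(s['tcp_pos'],s['contact_force'],s['wrist_torque'])
a=cv2.imread('pics/side0.png')[180:380,230:400];b=cv2.imread('pics/side3.png')[180:380,230:400]
cv2.imwrite('pics/crop4.png',np.hstack([cv2.resize(x,(400,470),interpolation=cv2.INTER_CUBIC) for x in(a,b)]))
E
```

```text
[ 0.48758802 -0.1568661   0.14031691] [ 6.0145793   0.41836003 -7.60524996] [ 0.04670896 -0.95700595  0.0182479 ]
```

View pics/crop4.png

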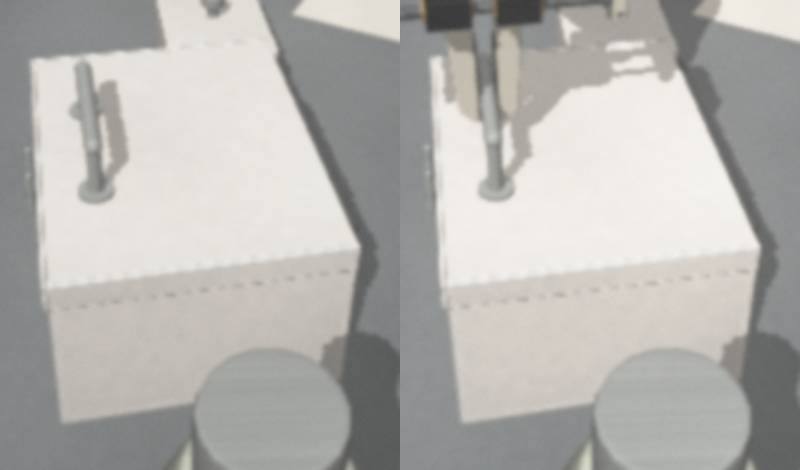

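The pull is 7.8 N after 6 mm of rise and the lid has stayed down, which fits the caught spring curve. I'll draw on to about 8 mm and hold.

Call:
play_rows:
  translation:
    - [0,0.0007,-0.0024]
    - [0,0,-0.0024]
    - [0,0,0]
    - [0,0,0]
    - [0,0,0]
    - [0,0,0]
    - [0,0,0]
    - [0,0,0]
    - [0,0,0]
    - [0,0,0]
  rot:
    - [0,0,0]
    - [0,0,0]
    - [0,0,0]
    - [0,0,0]
    - [0,0,0]
    - [0,0,0]
    - [0,0,0]
    - [0,0,0]
    - [0,0,0]
    - [0,0,0]

```text
clock: 11.88
tcp_pos: [0.4876, -0.1568, 0.1438]
tool_rot: [0.655, 0.756, 0.0, -0.0]
contact_force: [5.5, -0.4, -10.0]
grip_width: 0.118
```

```bash
python3 - <<'E'
from h import *
d=cap('side','pics/side4.png');c=cap('scene','pics/scene4.png')
s=sense();print(s['tcp_pos'],s['contact_force'])
a,b=[cv2.imread(f'pics/scene{i}.png')[50:230,225:405] for i in(0,4)]
e,f=[cv2.imread(f'pics/side{i}.png')[190:310,235:295] for i in(0,4)]
top=np.hstack([cv2.resize(x,(280,560),interpolation=cv2.INTER_CUBIC) for x in(e,f)])
cv2.imwrite('pics/crop5.png',np.hstack([top[:,:],np.vstack([cv2.resize(x,(240,280),interpolation=cv2.INTER_CUBIC) for x in(a,b)])]))
E
```

```text
[ 0.4876254  -0.15681389  0.14375822] [ 4.99757089 -0.33843863 -9.61312964]
```

View pics/crop5.png

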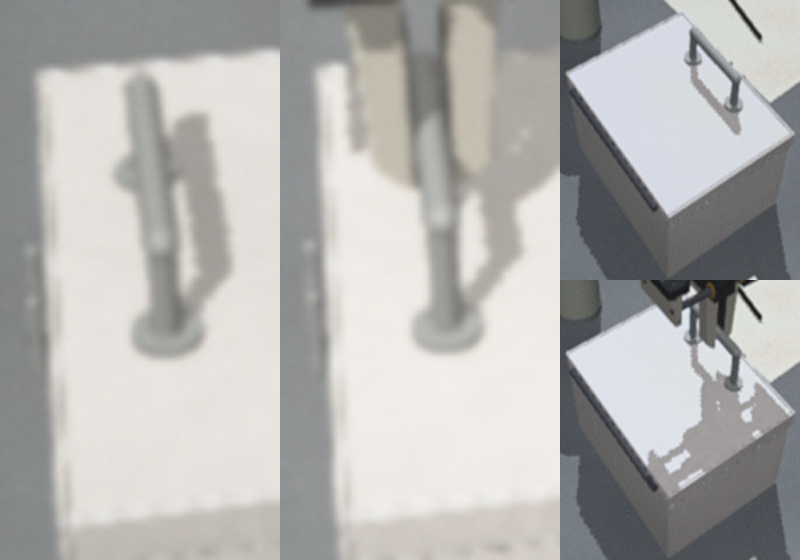

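In the side crop the bar's near end rose from (160,240) to (440,218), about 9 mm. The leg's base rose only from y 333 to 327, and the scene view shows the lid shut. So the handle is drawn about 8 mm at 10 N and was held for 1 s, and the catch has taken. I'll ease it back and let go.

Call:
play_rows:
  translation:
    - [0,0,0.0035]
    - [0,0,0.0035]
    - [0,-0.0007,0.0035]
    - [0,0,0.0023]
    - [0,0,0]
    - [0,0,0]
  rot:
    - [0,0,0]
    - [0,0,0]
    - [0,0,0]
    - [0,0,0]
    - [0,0,0]
    - [0,0,0]

```text
clock: 12.72
tcp_pos: [0.4871, -0.1569, 0.1345]
tool_rot: [0.655, 0.756, 0.0, 0.0]
contact_force: [3.6, 1.1, -4.9]
grip_width: 0.114
```

Call:
play_rows:
  translation:
    - [0,0,0]
    - [0,0,0]
    - [0,0,0]
    - [0,0,0]
    - [0,0,0]
    - [0,0,0]
    - [0,0,0]
    - [0,0,0]
  rot:
    - [0,0,0]
    - [0,0,0]
    - [0,0,0]
    - [0,0,0]
    - [0,0,0]
    - [0,0,0]
    - [0,0,0]
    - [0,0,0]
  jaw: -0.2

```text
clock: 13.72
tcp_pos: [0.4871, -0.157, 0.1344]
tool_rot: [0.655, 0.756, -0.0, 0.0]
contact_force: [0.3, 0.8, 0.9]
grip_width: 0.601
```

Call:
play_rows:
  translation:
    - [0,0,-0.01]
    - [0,0,-0.02]
    - [0,0,-0.03]
    - [0,0,-0.04]
    - [0,0,-0.04]
    - [0,0,-0.02]
    - [0,0,0]
    - [0,0,0]
  rot:
    - [0,0,0]
    - [0,0,0]
    - [0,0,0]
    - [0,0,0]
    - [0,0,0]
    - [0,0,0]
    - [0,0,0]
    - [0,0,0]

```text
clock: 14.72
tcp_pos: [0.4866, -0.1568, 0.2534]
tool_rot: [0.655, 0.756, -0.0, -0.001]
contact_force: [0.3, 0.0, -0.5]
grip_width: 0.597
```

```bash
python3 - <<'E'
from h import *
d=cap('side','pics/side5.png');c=cap('scene','pics/scene5.png')
s=sense();print(s['clock'],s['tcp_pos'],s['contact_force'])
e,f=[cv2.imread(f'pics/side{i}.png')[190:310,235:355] for i in(0,5)]
g=cv2.imread('pics/scene5.png')
cv2.imwrite('pics/crop6.png',np.vstack([np.hstack([cv2.resize(x,(400,360),interpolation=cv2.INTER_CUBIC) for x in(e,f)]),np.hstack([cv2.resize(x,(400,240)) for x in (cv2.imread('pics/scene0.png'),g)])]))
E
```

```text
14.825 [ 0.48665103 -0.15676607  0.25339088] [-0.78614459  0.25973558  0.00939648]
```

View pics/crop6.png

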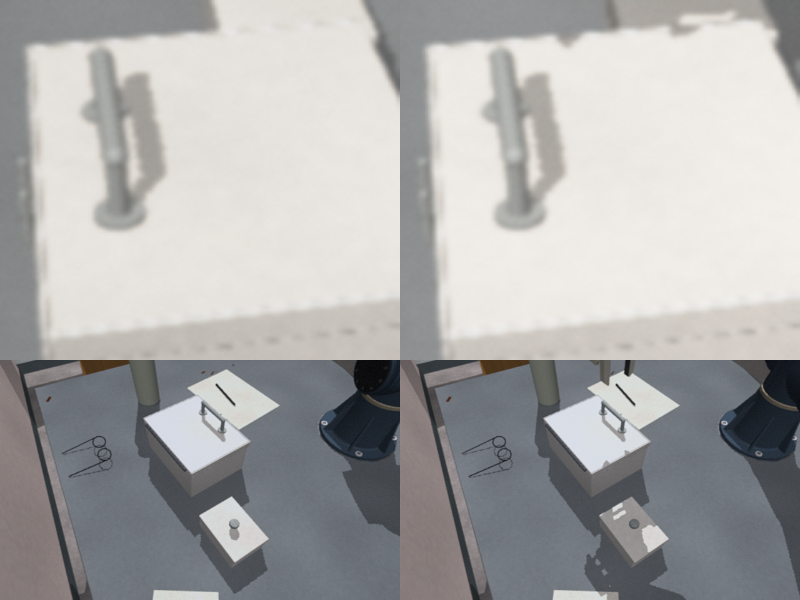

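Everything is back at rest: the bar, lid and small box match the first pictures. But the force before release (-4.9 N at the starting height) suggests the bar slipped a little in the pads. The first draw may therefore have been only 6–7 mm. There is time for a second, firmer tug with a stronger grip.

Call:
play_rows:
  translation:
    - [0,0.0005,0.02]
    - [0,0,0.04]
    - [0,0,0.04]
    - [0,0,0.03]
    - [0,0,0.018]
    - [0,0,0.012]
    - [0,0,0]
  rot:
    - [0,0,0]
    - [0,0,0]
    - [0,0,0]
    - [0,0,0]
    - [0,0,0]
    - [0,0,0]
    - [0,0,0]

```text
clock: 15.7
tcp_pos: [0.4873, -0.1569, 0.1341]
tool_rot: [0.655, 0.756, -0.0, -0.0]
contact_force: [-0.2, 0.4, 0.2]
grip_width: 0.599
```

Call:
play_rows:
  translation:
    - [0,0,0]
    - [0,0,0]
    - [0,0,0]
    - [0,0,0]
    - [0,0,0]
    - [0,0,0]
    - [0,0,0]
    - [0,0,0]
  rot:
    - [0,0,0]
    - [0,0,0]
    - [0,0,0]
    - [0,0,0]
    - [0,0,0]
    - [0,0,0]
    - [0,0,0]
    - [0,0,0]
  jaw: 1
  newtons: 60

```text
clock: 16.7
tcp_pos: [0.4872, -0.1569, 0.1344]
tool_rot: [0.655, 0.756, -0.0, -0.0]
contact_force: [-5.6, -1.0, 3.9]
grip_width: 0.114
```

Call:
play_rows:
  translation:
    - [0,0,-0.003]
    - [0,0,-0.003]
    - [0,0,-0.003]
    - [0,0,-0.003]
    - [0,0,-0.0015]
    - [0,0,0]
    - [0,0,0]
  rot:
    - [0,0,0]
    - [0,0,0]
    - [0,0,0]
    - [0,0,0]
    - [0,0,0]
    - [0,0,0]
    - [0,0,0]

```text
clock: 17.58
tcp_pos: [0.4877, -0.1568, 0.1444]
tool_rot: [0.655, 0.756, 0.0, 0.0]
contact_force: [6.0, -0.4, -10.6]
grip_width: 0.116
```

Call:
play_rows:
  translation:
    - [0,0,-0.0012]
    - [0,0,0]
    - [0,0,0]
    - [0,0,0]
    - [0,0,0]
    - [0,0,0]
    - [0,0,0]
    - [0,0,0]
  rot:
    - [0,0,0]
    - [0,0,0]
    - [0,0,0]
    - [0,0,0]
    - [0,0,0]
    - [0,0,0]
    - [0,0,0]
    - [0,0,0]

```text
clock: 18.58
tcp_pos: [0.4877, -0.1569, 0.1453]
tool_rot: [0.655, 0.756, 0.0, 0.0]
contact_force: [5.6, -1.0, -10.9]
grip_width: 0.113
```

```bash
python3 - <<'E'
from h import *
f=[];s0=sense()
d=cap('side','pics/side6.png');f.append(sense()['contact_force']);cap('scene','pics/scene6.png');f.append(sense()['contact_force'])
print(s0['tcp_pos'],s0['contact_force'],np.array(f))
# shift of leg base / box-lid edge vs rest, subpixel
for n,(r,c) in {'flange':((255,270),(258,285)),'bar_end':((236,250),(261,277)),'lid_left':((215,300),(236,255)),'lid_front_far':((290,310),(250,300))}.items():
    A=cv2.cvtColor(cv2.imread('pics/side6.png'),cv2.COLOR_BGR2GRAY);B=cv2.cvtColor(cv2.imread('pics/side0.png'),cv2.COLOR_BGR2GRAY)
    m=cv2.matchTemplate(A[r[0]-12:r[1]+12,c[0]-4:c[1]+4],B[r[0]:r[1],c[0]:c[1]],cv2.TM_CCOEFF_NORMED)
    _,v,_,p=cv2.minMaxLoc(m);print(n,p[0]-4,p[1]-12,round(v,3),m[max(0,p[1]-1):p[1]+2,p[0]].round(3))
E
```

```text
[ 0.48769436 -0.15685792  0.14529448] [  5.62275599  -1.01713265 -10.85424143] [[  5.28757768  -1.58525417 -10.23737003]
 [  5.9261248   -1.02958767  -9.93405004]]
flange 0 -1 0.997 [0.969 0.997 0.97 ]
bar_end 0 -5 0.924 [0.917 0.924 0.916]
lid_left 0 4 0.985 [0.985 0.985 0.985]
lid_front_far 1 -1 0.989 [0.957 0.989 0.968]
```

Second tug: the bar is up 5 px (about 9–10 mm) and the leg base only 1 px (the lid's play). The pull is 10–11 N and was held over 1 s. The lid stayed down. Now I return and release.

Call:
play_rows:
  translation:
    - [0,0,0.004]
    - [0,0,0.004]
    - [0,0,0.004]
    - [0,0,0.0027]
    - [0,0,0]
    - [0,0,0]
  rot:
    - [0,0,0]
    - [0,0,0]
    - [0,0,0]
    - [0,0,0]
    - [0,0,0]
    - [0,0,0]

```text
clock: 19.42
tcp_pos: [0.4871, -0.1569, 0.1345]
tool_rot: [0.655, 0.756, -0.0, -0.0]
contact_force: [-1.2, -0.3, -0.7]
grip_width: 0.11
```

Call:
play_rows:
  translation:
    - [0,0,0]
    - [0,0,0]
    - [0,0,0]
    - [0,0,0]
    - [0,0,0]
    - [0,0,0]
    - [0,0,0]
    - [0,0,0]
  rot:
    - [0,0,0]
    - [0,0,0]
    - [0,0,0]
    - [0,0,0]
    - [0,0,0]
    - [0,0,0]
    - [0,0,0]
    - [0,0,0]
  jaw: -0.2

```text
clock: 20.42
tcp_pos: [0.4874, -0.1569, 0.1344]
tool_rot: [0.655, 0.756, 0.0, -0.0]
contact_force: [0.2, -0.4, 0.4]
grip_width: 0.603
```

Call:
play_rows:
  translation:
    - [0,0,-0.01]
    - [0,0,-0.02]
    - [0,0,-0.03]
    - [0,0,-0.04]
    - [0,0,-0.04]
    - [0,0,-0.02]
    - [0,0,0]
    - [0,0,0]
  rot:
    - [0,0,0]
    - [0,0,0]
    - [0,0,0]
    - [0,0,0]
    - [0,0,0]
    - [0,0,0]
    - [0,0,0]
    - [0,0,0]

```text
clock: 21.42
tcp_pos: [0.487, -0.1567, 0.2535]
tool_rot: [0.655, 0.756, -0.0, -0.001]
contact_force: [0.1, -0.7, 0.6]
grip_width: 0.598
```

```bash
python3 - <<'E'
from h import *
d=cap('side','pics/side7.png');s=sense();print(s['clock'],s['tcp_pos'],s['contact_force'],s['grip_width'])
A=cv2.cvtColor(cv2.imread('pics/side7.png'),cv2.COLOR_BGR2GRAY);B=cv2.cvtColor(cv2.imread('pics/side0.png'),cv2.COLOR_BGR2GRAY)
for n,(r,c) in {'flange':((255,270),(258,285)),'bar_end':((236,250),(261,277)),'lid_front_far':((290,310),(250,300))}.items():
    m=cv2.matchTemplate(A[r[0]-12:r[1]+12,c[0]-4:c[1]+4],B[r[0]:r[1],c[0]:c[1]],cv2.TM_CCOEFF_NORMED)
    _,v,_,p=cv2.minMaxLoc(m);print(n,p[0]-4,p[1]-12,round(v,3))
manip.hand_in()
E
```

```text
21.475 [ 0.48698033 -0.1567084   0.25331844] [ 0.2012249  -0.1074095  -1.31174068] 0.6010197429197764
flange 0 0 0.999
bar_end 0 0 0.998
lid_front_far 0 0 0.998
the job is handed in; nothing more can be done
```

The larger box's catch had already taken: the lid stayed down through two tugs on the handle, so no pressing shut was needed. I handed in at 21.5 s, with the lid shut, the handle let go and the gripper about 12 cm above its grasp height, touching nothing.

- **First tug:** about 10 N for 1 s. The camera put the draw at only 6–7 mm, and the bar may have slipped slightly in the pads, so I tugged again.
- **Second tug:** with a 60 N grip, 10–11 N for over 1 s. That is about 8 mm of the 10 mm travel, while the lid rose only by about its play (roughly 2 mm at the handle leg).
- **Last checks:** in the final side picture the bar, the handle leg and the lid edge sit where they started, to the pixel. I did not touch the small box. It last looked in place after the first tug, and I did not check it again.

**Readings that disagreed:**
- **Fingertips:** they stood about 14 mm behind the reported TCP, not the stated 22 mm ahead. The first grasp therefore closed on air above the bar. I measured the real tip position from three cameras and went about 36 mm lower.
- **Side force:** about 5–6 N acted sideways on the gripper during the tugs, probably from a slight grip offset.

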